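# Dip the test-rig gearbox and present the gauge rod

## Robot

A 6-joint arm with a two-finger parallel gripper is mounted at the origin on the work surface. World frame = base frame: x ahead of the robot, y to its left, z up, the work surface at z = 0. Lengths are in mm, angles in rad, forces in N, time in s.
With the tool pointing down it reaches from about 275 to 1000 mm from the base axis. Payload 8.4 kg.
Tool frame: the origin (TCP) lies midway between the tips of the shut fingers; the grasp point (between the pads) lies 19 mm behind it; y points along the fingers, z is the direction in which the jaws open and shut, and the axes are right-handed (so a half turn about y gives the same grasp; the last joint's range is limited). The gripper opens to 85 mm and grips with 20 to 120 N. Pads are 22 mm wide; open, the fingers measure 114 mm over their backs; the gripper's body (76 mm by 85 mm) begins 54 mm behind the grasp point. The pads swing forward as they close: fully open they stand 13 mm farther back than shut.
Start: joints at [1.212, 0.353, 1.633, -0, 1.155, -0.002], TCP at [218.297, 585.64, 231.281] pointing down, gripper open.
Joint ranges: [-2.63, 2.63], [-0.92, 2.1], [0.06, 2.66], [-1.3, 4.44], [0, 2.69], [-3.02, 3.02]. Speed limits (rad/s): [2.22, 2.22, 2.79, 3.14, 3.14, 3.14].

## Interface

Orientations are given as [roll, pitch, yaw] about the fixed x, y, z axes, in that order (R = Rz(yaw) Ry(pitch) Rx(roll)).
In Python, from rig import r, imaging gives the robot as it stands. The module is installed in compiled form; this text tells all that it offers.
- The arm moves only by the tool send_rows, never from a script. Its argument "series" is a list of rows, each a list of 6 numbers: the shift along the tool's x, y, z in m, then the turn, a rotation vector about the tool's x, y, z in degrees. In form: [[dx, dy, dz, ax, ay, az], ...]. A call has 1 to 8 rows; each row shifts and turns the commanded pose from where the row before left it, along the tool's axes as they then stand; what a row does not reach is not made up. A row lasts 1/10 s, in which the tool goes at most 50 mm and 8.59 degrees, less where a joint would pass 70% of its speed; a pose out of reach is approached as far as the arm can. A call is refused whole if a number of a shift passes 0.05 or a number of a turn 8.59, either way. A call with a gripper value outside its range is refused whole. "gripper" is the opening, from 0 (shut) to 1 (fully open), set as the call begins (left out, the last holds). The fingers move at their own pace and stop on an object; "squeeze" is the grip in N (left out, the last holds). Time passes only in rows, so rows that do not move let the fingers close. It gives the time, the measured TCP pose, the force and the opening at its end, in the units of the state.
- r.sense(): the state, without advancing time (a new reading comes with each control period).
- imaging.grab_frame(name): name is "scene" or "side" or "wrist"; returns a dict with "frame" (384x512x3 uint8, red, green, blue), "depth" (384x512 float32, mm along the optical axis (not along the pixel's ray), 0 where there is no reading), "intrinsics" (3x3 intrinsics, pixels), "origin" and "rotation" of the camera in the world. Camera axes: x right, y down, z forward; pixel columns grow to the right and rows downward; lengths in mm; the calibration is good to about 2 mm. The wrist camera is an equidistant fisheye: a pixel r from the principal point sees the ray r / f radians off the axis. A picture is of the moment at which its call begins.
- r.sign_off(): hands the job in, once; it reports no verdict.
The state is a dict: "clock": time; "qpos": joint angles; "qvel": joint speeds; "joint_efforts": joint torques, N m; "eef_pos": TCP position; "tcp_rot": TCP orientation; "contact_force": force on the tool from outside, world axes, zero at the start; "wrist_torque": the same for the moment, N m; "opening": opening from 0.0 (shut) to 1.0 (fully open).
Only numpy, scipy, OpenCV 4.12 (cv2) and the standard library are available. Lean on these libraries where they do the work, as an engineer would, in place of code of your own. Each camera call takes 0.05 s, during which the arm holds its last target.

## Task

Check the gearbox level: set the yellow cap of the slanting guide tube down in the blue dish (do not drop it), then take the gauge rod by its red handle, push it down the tube until its collar stops against the mouth, and pull it right out again. Finish while holding the rod still and level in the gripper, its tip about a hand's width above the middle of the white reading tray and touching nothing; do not put it down. Leave the other loose things on the bench where they are.

Things in the scene. Friction and masses are not known exactly. Their poses are not given: they have to be found in the camera images.
- guide_tube: Fixed aluminium tube. Origin: centre of its mouth, 155 mm up; z = its axis, out of the mouth, 55 degrees off vertical, leaning away from the robot; y level. Outside diameter 34 mm, 24 mm below 28 mm depth; bore 26 mm, a funnel from 28 to 42 mm depth, then 16 mm; closed at 111 mm. It rises from a black gearbox (160 x 120 mm) with a blue motor behind, 138 mm high, between it and the robot.
- cap: Loose yellow cap over the tube mouth, about 50 g. Origin: centre of its inner face, resting on the tube's rim; z out along the tube's axis. Skirt 45 mm outside diameter, reaching 18 mm back over the tube with 2 mm clearance; top 5 mm thick; on it a finger knob, 18 mm diameter, from z = 5 to 35 mm. Pull it over 20 mm along the axis to free it.
- gauge_rod: Gauge rod, about 150 g, level in its cradle, tip towards the robot. Origin: centre of the brass collar's tip-side face; x runs from tip to handle, z up as it lies. Steel stem 8 mm diameter, x = -100 (tip) to 0; collar 38 mm diameter, x = 0 to 6; red handle 16 (y) x 24 (z) mm, x = 6 to 108; mass centre near x = 35. Fully in, origin and x axis meet the tube's origin and z axis.
- gauge_tip (a point): Tip of the gauge rod (end of the steel stem).
- cradle: Fixed grey cradle, base 220 x 60 x 10 mm, origin on the table below the rod's origin, same axes. Slotted posts, 16 long, 44 wide, under the stem at x = -75 mm (78 high) and the handle's end at x = 98 mm (70 high). The rod's axis lies 70 mm above the table; it lifts straight up.
- reading_tray: Fixed shallow white tray 140 x 140 x 16 mm on the table, origin at the centre of its underside.
- cap_dish: Fixed blue dish for the cap, 130 x 130 mm, walls 26 mm high and 5 mm thick, floor 5 mm thick, origin at the centre of its underside.
- bearing: Loose steel ring, 36 mm diameter, 12 mm high: leave alone.
- hub: Loose aluminium coupling hub, 34 mm diameter, 34 mm high: leave alone.
- oil_bottle: Loose amber bottle, 60 mm diameter, 150 mm high: leave alone.
- grease_tin: Loose green tin, 68 mm diameter, 55 mm high: leave alone.
- wrench: Loose wrench lying beyond the trays: leave alone.
- screwdriver: Loose screwdriver lying beyond the trays: leave alone.
- pinion: Loose dark gear wheel, 54 mm diameter, 32 mm high: leave alone.

How it is judged (in metres and radians):
On the way, in this order (a step that is already met when the one before it is completed fails the run):
1. the cap lies in the blue dish, let go (horizontal distance between cap and cap_dish below 0.06 m and height (world z) of cap below 0.05 m and linear speed of cap below 0.05 m/s and contact force between cap and the fingers below 0.1 N), for 0.2 s.
2. the rod is in the tube with its collar against the mouth (z of gauge_rod in the frame of guide_tube below 0.004 m and distance between gauge_rod and guide_tube below 0.012 m and angle between the x axis of gauge_rod and the z axis of guide_tube, either way round below 0.14 rad and z of gauge_tip in the frame of guide_tube below -0.09 m), for 0.1 s.
3. the rod is pulled right out of the tube (z of gauge_tip in the frame of guide_tube above 0.005 m and contact force between gauge_rod and the fingers above 1 N), for 0.1 s.
At the end, for the whole second after the job is handed in: The gripper holds the rod still, its axis within 10 degrees of level, its tip within 50 mm (horizontally) of the white tray's centre and 50 to 220 mm above the table, the rod touching nothing but the fingers; the cap lies in the blue dish (all of step 1 and angle between gauge_rod's own x axis and vertical between 1.401 and 1.741 rad and horizontal distance between gauge_tip and reading_tray below 0.05 m and height (world z) of gauge_tip between 0.05 and 0.22 m and height (world z) of gauge_rod above 0.05 m and linear speed of gauge_rod below 0.03 m/s and angular speed of gauge_rod below 0.2 rad/s and contact force between gauge_rod and the fingers above 1 N and contact force between gauge_rod and guide_tube below 0.1 N and contact force between gauge_rod and cradle below 0.1 N and contact force between gauge_rod and reading_tray below 0.1 N and contact force between gauge_rod and cap_dish below 0.1 N and contact force between gauge_rod and bearing below 0.1 N and contact force between gauge_rod and hub below 0.1 N and contact force between gauge_rod and oil_bottle below 0.1 N and contact force between gauge_rod and grease_tin below 0.1 N and contact force between gauge_rod and wrench below 0.1 N and contact force between gauge_rod and screwdriver below 0.1 N and contact force between gauge_rod and pinion below 0.1 N); the arm keeps its last pose, push and grip.
It fails at once if another loose thing is moved by more than 40 mm (distance of any of bearing, hub, oil_bottle, grease_tin, wrench, screwdriver, pinion from where it was at the start of the episode above 0.04 m).
It fails at once if the cap is dropped (falls free faster than 1.1 m/s) (linear speed of cap above 1.1 m/s and contact force between cap and the fingers below 0.05 N).
It also fails if it takes over 66 s, if anything falls off the work surface, if the arm or the gripper's body presses on something with over 40 N, if the wrist force passes 120 N, or if a joint passes its speed limit or range.

## Working session

There is one attempt and no reset: what is moved stays moved. The work goes in short steps, Python scripts to look and compute and a tool call to move; the robot and the scene stay as the last step left them, time stands still between calls to the robot, and variables do not carry over. Pictures are saved under pics/ and viewed, and the job is handed in when it is done.

Besides the shell and the picture viewer there is one more tool, called after ">>>" by a JSON object that holds its "api" and its "payload", one argument or row to a line. send_rows: Moves the arm, as the interface text tells. Its arguments: {"type":"object","properties":{"series":{"type":"array","items":{"type":"array","items":{"type":"number"}}},"gripper":{"type":"number"},"squeeze":{"type":"number"}},"required":["series"]}

```bash
mkdir -p pics; python3 - <<'E'
from rig import r, imaging
import cv2,numpy as np,pickle
s=r.sense();print(s)
for n in ["scene","side","wrist"]:
    f=imaging.grab_frame(n);pickle.dump(f,open(f'{n}.pkl','wb'))
    cv2.imwrite(f'pics/{n}0.png',f['frame'][:,:,::-1])
    print(n,f['intrinsics'],f['origin'],f['rotation'])
E
```

```text
{'clock': 0.0, 'qpos': array([ 1.21158549e+00,  3.53658997e-01,  1.63409318e+00,  3.23769411e-06,
        1.15521850e+00, -2.39812228e-03]), 'qvel': array([0.00128268, 0.00074875, 0.00048545, 0.00032506, 0.00022952,
       0.00024015]), 'joint_efforts': array([-5.09392703e-03, -6.05240107e+01, -3.42066514e+01, -4.03397289e-04,
        9.28765250e-03, -2.09742257e-05]), 'eef_pos': array([218.14259422, 585.20555091, 230.57243677]), 'tcp_rot': array([-1.57217433e+00,  6.26494166e-06, -3.56814032e-01]), 'contact_force': array([-0.52688788, -0.51230984,  0.0692712 ]), 'wrist_torque': array([-0.01154691, -0.02670574, -0.04470003]), 'opening': 1.001057908103199}
scene [[438.87858858   0.         256.30081507]
 [  0.         438.87858858 196.05652297]
 [  0.           0.           1.        ]] [1242.92559906  -55.28691058 1129.53364393] [-2.56169772  0.00376577  1.50971164]
side [[363.89033715   0.         254.95921613]
 [  0.         363.89033715 193.29829734]
 [  0.           0.           1.        ]] [ 157.86679916 -868.93412631  732.3900645 ] [-2.14294744 -0.0200384  -0.44766259]
wrist [[297.31863964   0.         255.56619767]
 [  0.         297.31863964 195.55265415]
 [  0.           0.           1.        ]] [146.22923852 612.05269136 372.93203609] [2.83754545e+00 1.91747502e-03 1.21436134e+00]
```

View pics/scene0.png

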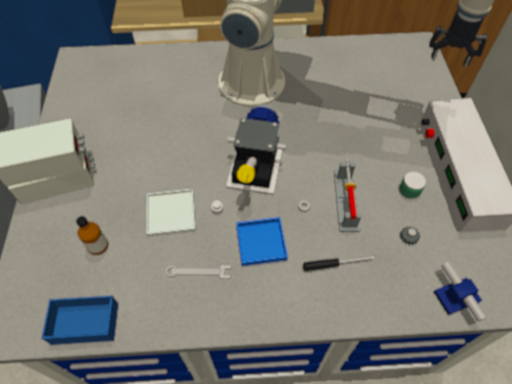

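View pics/side0.png

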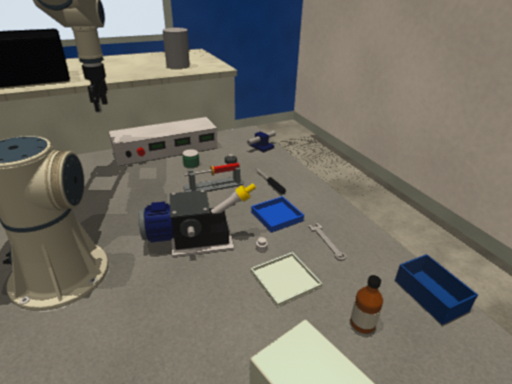

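View pics/wrist0.png

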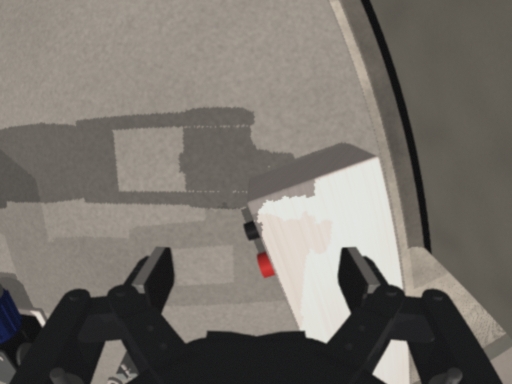

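The scene view shows the cap at about (247,174) on the tube, the blue dish at (262,241), the white tray at (171,212), and the rod in its cradle at (349,198). The bearing (304,206), hub (216,207), wrench and screwdriver are nearby. In the side view the cap is at (245,191), with its knob pointing up and right.

```bash
cat > h.py <<'E'
import numpy as np,cv2,pickle
from scipy.spatial.transform import Rotation as R
def rot(f): 
    a=np.asarray(f['rotation']); return R.from_euler('xyz',a).as_matrix() if a.shape==(3,) else a
def ray(f,u,v):
    K=f['intrinsics'];d=np.array([(u-K[0,2])/K[0,0],(v-K[1,2])/K[1,1],1.]);return np.asarray(f['origin']),rot(f)@d
def plane(f,u,v,z):
    o,d=ray(f,u,v);return o+d*(z-o[2])/d[2]
def cloud(f):
    K=f['intrinsics'];v,u=np.mgrid[:384,:512]
    d=f['depth'].astype(float)
    p=np.stack([(u-K[0,2])/K[0,0]*d,(v-K[1,2])/K[1,1]*d,d],-1)
    return p@rot(f).T+np.asarray(f['origin'])
def proj(f,p):
    q=rot(f).T@(np.asarray(p,float)-f['origin']);K=f['intrinsics'];return K[0,0]*q[0]/q[2]+K[0,2],K[1,1]*q[1]/q[2]+K[1,2]
def hsv(f): return cv2.cvtColor(f['frame'],cv2.COLOR_RGB2HSV)
def tri(f1,p1,f2,p2):
    o1,d1=ray(f1,*p1);o2,d2=ray(f2,*p2)
    A=np.stack([d1,-d2],1);t=np.linalg.lstsq(A,o2-o1,rcond=None)[0]
    a=o1+d1*t[0];b=o2+d2*t[1];return (a+b)/2,np.linalg.norm(a-b)
E
python3 - <<'E'
from h import *
np.set_printoptions(precision=1,suppress=True)
for n in ['scene','side']:
    f=pickle.load(open(n+'.pkl','rb'));P=cloud(f);H=hsv(f)
    print(n)
    print('table',P[280,300] if n=='scene' else P[300,200])
    for c,lo,hi in [('yel',(20,150,120),(35,255,255)),('blue',(100,180,90),(115,255,255)),('red',(0,180,120),(8,255,255)),('white',(30,5,170),(80,40,255)),('blueall',(90,120,40),(125,255,255))]:
        m=cv2.inRange(H,np.array(lo),np.array(hi))
        k,l,st,ce=cv2.connectedComponentsWithStats(m)
        for i in range(1,k):
            if st[i,4]>25:
                q=P[(l==i)&(f['depth']>0)]
                if len(q)<5: continue
                # 3d extents
                rc=cv2.minAreaRect(q[:,:2].astype(np.float32))
                print(c,st[i],ce[i],'med',np.median(q,0),'z',np.percentile(q[:,2],[2,98]),'rect',np.array(rc[0]),np.array(rc[1]),round(rc[2],1))
E
```

```text
scene
table [783.5  88.7  -5. ]
yel [237 164  18  19 261] [245.5 173.4] med [531.1 -45.  161.7] z [ 59.9 176.5] rect [494.8 -45.8] [ 51.6 137.4] 87.3
blue [251 108  22  13 169] [262.4 113.3] med [281.7  17.9 132.6] z [110.4 138.1] rect [278.5  15.9] [64.3 49.4] 74.5
blue [ 237  219   49   46 1827] [260.9 241.2] med [663.2 -10.8   3.8] z [-1.2 25.3] rect [667.4 -11.7] [131.1 124.8] 4.7
blue [454 280  23  18 223] [464.9 288.1] med [859.  497.8  62.3] z [57.9 66.9] rect [853.5 506.5] [39.2 77.9] 30.3
blue [437 286  24  27 197] [447.1 300.2] med [874.1 463.3  13.8] z [ 9.5 18.1] rect [867.8 468.5] [64.7 35.8] 15.2
blue [  43  297   70   43 1789] [ 81.9 320.8] med [ 864.7 -487.1    4.1] z [-0.5 60.4] rect [ 871.4 -478.7] [ 97.9 157.5] 0.4
red [427 129   7   8  48] [430.4 132.4] med [336.2 556.6  60.6] z [52.9 66.3] rect [333.3 557.3] [18.3 27.3] 84.2
red [348 186   8  31 157] [351.5 201.1] med [590.7 251.   79.5] z [71.7 83.9] rect [588.1 251.4] [ 14.4 101. ] 83.9
white [   0  118   74   49 2480] [ 35.6 141.9] med [ 399.4 -634.2  178.8] z [ -1.6 182.6] rect [ 227.4 -728.6] [572.5 233. ] 3
[... 2335 characters left out ...]
40] [261.9 134.8] med [857.6 487.2  64.8] z [61.3 68.3] rect [860.3 492.2] [37.6 49.8] 15.7
blueall [253 144  20   6  66] [263.4 146.2] med [853.9 467.5  16.8] z [11.6 20.4] rect [864.8 481.5] [74.9 69.8] 12.6
blueall [ 252  197   52   35 1131] [277.  213.4] med [669.9  -6.1   7.9] z [ 2.9 27.3] rect [677.6 -10.3] [157.8 133.2] 4.3
blueall [145 202  27  34 697] [157.7 217.8] med [279.2 -13.2 115.2] z [ 76.5 137.6] rect [282.8  -1.4] [77.9 73.1] 75.3
blueall [150 237  20   4  50] [159.6 238.5] med [271.5 -28.1  55.2] z [39.1 59.9] rect [274.  -25.5] [17.9 53.2] 74.6
blueall [ 396  255   81   69 3075] [435.4 288.4] med [ 885.1 -486.5   31.3] z [ 4.  61.2] rect [ 867.9 -481.3] [103.7 160. ] 0.5
```

```bash
python3 - <<'E'
from h import *
a=pickle.load(open('scene.pkl','rb'))['frame'];b=pickle.load(open('side.pkl','rb'))['frame']
c1=cv2.resize(a[100:200,215:300],None,fx=4.6,fy=4.6,interpolation=cv2.INTER_CUBIC)
c2=cv2.resize(b[170:260,135:265],None,fx=3,fy=3,interpolation=cv2.INTER_CUBIC)
o=np.zeros((470,790,3),np.uint8);o[:c1.shape[0],:c1.shape[1]]=c1;o[:c2.shape[0],395:395+c2.shape[1]]=c2
c3=cv2.resize(a[155:235,325:370],None,fx=2.2,fy=2.2,interpolation=cv2.INTER_CUBIC);o[280:280+c3.shape[0],400:400+c3.shape[1]]=c3
c3=cv2.resize(b[150:200,175:255],None,fx=3,fy=3,interpolation=cv2.INTER_CUBIC);o[290:290+c3.shape[0],520:520+c3.shape[1]]=c3
cv2.imwrite('pics/crop.png',o[:,:,::-1])
np.set_printoptions(precision=1,suppress=True)
for n,f in [('scene',(240,165,255,185)),('side',(234,180,258,203))]:
    F=pickle.load(open(n+'.pkl','rb'));P=cloud(F);H=hsv(F)
    m=(cv2.inRange(H,np.array((20,120,100)),np.array((35,255,255)))>0)&(P[:,:,2]>120)&(P[:,:,0]<600)
    q=P[m];print(n,len(q),q.min(0),q.max(0),q.mean(0));
    # gearbox top plane
    m=(abs(P[:,:,2]-np.median(P[135:142,255:262,2] if n=='scene' else P[200:206,185:190,2]))<4)
    k,l,st,ce=cv2.connectedComponentsWithStats(m.astype(np.uint8))
    i=l[138,258] if n=='scene' else l[203,187]
    q=P[l==i];print(len(q),q.mean(0),cv2.minAreaRect(q[:,:2].astype(np.float32)))
E
```

```text
scene 241 [485.9 -66.2 124.6] [563.5 -21.  180.3] [533.9 -44.  160.2]
195152 [387.1  -7.1 -56.9] ((-111.25970458984375, -85.515625), (2543.451171875, 2661.61865234375), 80.5418930053711)
side 198 [504.  -68.1 135.6] [562.1 -29.2 180.3] [527.9 -53.8 161.7]
912 [369.9 -10.2 136.5] ((371.5103454589844, -5.853759765625), (125.87933349609375, 109.71208190917969), 75.89940643310547)
```

View pics/crop.png

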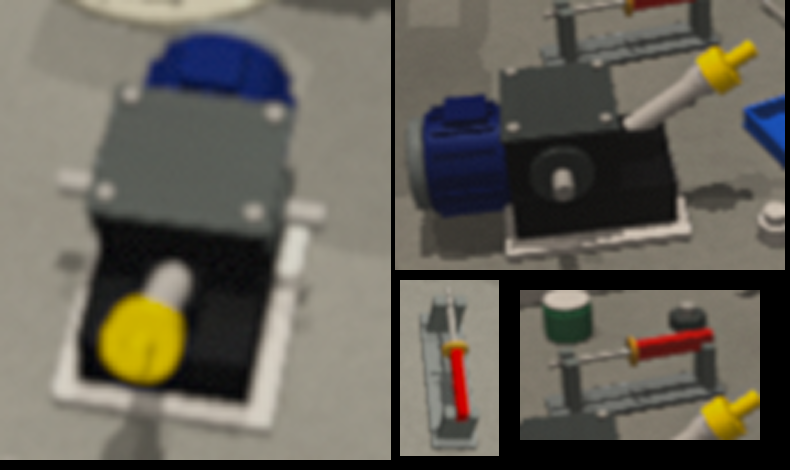

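The crops show the cap's knob end at roughly scene (247,176) and side (254,187). The gearbox top edges give a tube yaw of about -14°. I'll plan the approach along the tube axis and re-measure with the wrist camera.

```bash
cat >> h.py <<'E'
from scipy.linalg import logm,expm
def T(p,Rm):
    M=np.eye(4);M[:3,:3]=Rm;M[:3,3]=p;return M
def cur():
    from rig import r
    s=r.sense();return T(s['eef_pos'],R.from_euler('xyz',s['tcp_rot']).as_matrix()),s
def axis(psi,tilt):  # tool pose R: jaws along tube y; tool pointing back by tilt deg from down
    b=np.array([[np.cos(psi),-np.sin(psi),0],[np.sin(psi),np.cos(psi),0],[0,0,1.]])@np.array([[1,0,0],[0,0,1],[0,-1,0.]])
    return b@R.from_euler('z',tilt,degrees=True).as_matrix()
def step(M,row):
    return M@T(np.array(row[:3])*1000,R.from_rotvec(np.radians(row[3:])).as_matrix())
def screw(M0,M1,n,nd=4):
    # n equal rows
    rel=np.linalg.inv(M0)@M1
    rv=R.from_matrix(rel[:3,:3]).as_rotvec()
    X=R.from_rotvec(rv/n).as_matrix();S=np.zeros((3,3));A=np.eye(3)
    for i in range(n): S+=A;A=A@X
    dp=np.linalg.solve(S,rel[:3,3])/1000
    row=np.r_[np.round(dp,nd),np.round(np.degrees(rv)/n,2)]
    M=M0;pts=[]
    for i in range(n): M=step(M,row);pts.append(M[:3,3])
    print('rows',n,list(row),'maxshift',abs(dp).max());print('via',np.round(pts[::max(1,n//4)]),'end',np.round(M[:3,3],1),'err',np.round(M[:3,3]-M1[:3,3],1))
    return row,M
E
python3 - <<'E'
from h import *
np.set_printoptions(precision=1,suppress=True)
a=pickle.load(open('scene.pkl','rb'));b=pickle.load(open('side.pkl','rb'))
print(tri(a,(247,176),b,(254.3,186.7)))
M,s=cur();psi=np.radians(-14.1)
for n in (16,20,24): screw(M,T([649,-75,265],axis(psi,55)),n)
E
```

```text
(array([556.9, -46.1, 171.2]), np.float64(14.00759394695561))
rows 16 [np.float64(0.0348), np.float64(-0.0189), np.float64(-0.0313), np.float64(-0.19), np.float64(-0.37), np.float64(3.43)] maxshift 0.03481161253496224
via [[240. 544. 250.]
 [338. 377. 304.]
 [450. 210. 323.]
 [565.  45. 304.]] end [649.  -74.2 264.9] err [ 0.   0.8 -0.1]
rows 20 [np.float64(0.0277), np.float64(-0.0153), np.float64(-0.0251), np.float64(-0.15), np.float64(-0.29), np.float64(2.75)] maxshift 0.027743356321369546
via [[235. 552. 246.]
 [333. 385. 303.]
 [443. 217. 323.]
 [558.  53. 306.]] end [647.7 -75.3 265. ] err [-1.3 -0.3 -0. ]
rows 24 [np.float64(0.0231), np.float64(-0.0128), np.float64(-0.0209), np.float64(-0.12), np.float64(-0.24), np.float64(2.29)] maxshift 0.023060012468140184
via [[233. 558. 244.]
 [330. 390. 301.]
 [440. 223. 322.]
 [555.  58. 306.]] end [648.6 -75.2 263.2] err [-0.4 -0.2 -1.8]
```

>>> {"api": "send_rows", "payload": {
  "series": [
    [0.023,-0.013,-0.021,0,0,2.3],
    [0.023,-0.013,-0.021,0,0,2.3],
    [0.023,-0.013,-0.021,0,0,2.3],
    [0.023,-0.013,-0.021,0,0,2.3],
    [0.023,-0.013,-0.021,0,0,2.3],
    [0.023,-0.013,-0.021,0,0,2.3],
    [0.023,-0.013,-0.021,0,0,2.3],
    [0.023,-0.013,-0.021,0,0,2.3]
  ],
  "gripper": 0.6
}}

```text
clock: 0.95
eef_pos: [343.7, 358.6, 308.6]
tcp_rot: [-1.57, 0.323, -0.356]
contact_force: [0.6, -0.4, -1.1]
opening: 0.598
```

>>> {"api": "send_rows", "payload": {
  "series": [
    [0.023,-0.013,-0.021,0,0,2.3],
    [0.023,-0.013,-0.021,0,0,2.3],
    [0.023,-0.013,-0.021,0,0,2.3],
    [0.023,-0.013,-0.021,0,0,2.3],
    [0.023,-0.013,-0.021,0,0,2.3],
    [0.023,-0.013,-0.021,0,0,2.3],
    [0.023,-0.013,-0.021,0,0,2.3],
    [0.023,-0.013,-0.021,0,0,2.3]
  ]
}}

```text
clock: 1.75
eef_pos: [482.1, 127.6, 319.2]
tcp_rot: [-1.57, 0.644, -0.357]
contact_force: [0.3, 0.8, 0.1]
opening: 0.604
```

```bash
python3 - <<'E'
from h import *
M,s=cur();print(s['eef_pos'])
screw(M,T([649,-75,265],axis(np.radians(-14.1),55)),8)
E
```

```text
[482.09564347 127.63686771 319.2190003 ]
rows 8 [np.float64(0.0245), np.float64(-0.0147), np.float64(-0.0178), np.float64(-0.58), np.float64(-0.55), np.float64(2.26)] maxshift 0.024479318600266517
via [[503. 101. 316.]
 [544.  49. 307.]
 [586.  -2. 294.]
 [628. -51. 276.]] end [649.3 -75.4 265.2] err [ 0.3 -0.4  0.2]
```

>>> {"api": "send_rows", "payload": {
  "series": [
    [0.0245,-0.0145,-0.018,-0.58,-0.55,2.26],
    [0.0245,-0.0145,-0.018,-0.58,-0.55,2.26],
    [0.0245,-0.0145,-0.018,-0.58,-0.55,2.26],
    [0.0245,-0.0145,-0.018,-0.58,-0.55,2.26],
    [0.0245,-0.0145,-0.018,-0.58,-0.55,2.26],
    [0.0245,-0.0145,-0.018,-0.58,-0.55,2.26],
    [0.0245,-0.0145,-0.018,-0.58,-0.55,2.26],
    [0.0245,-0.0145,-0.018,-0.58,-0.55,2.26]
  ]
}}

```text
clock: 2.55
eef_pos: [647.9, -76.4, 263.8]
tcp_rot: [-1.573, 0.96, -0.247]
contact_force: [1.0, -0.6, 1.4]
opening: 0.6
```

```bash
cat >> h.py <<'E'
def snap(n,k):
    from rig import imaging
    f=imaging.grab_frame(n);pickle.dump(f,open(f'{k}.pkl','wb'));cv2.imwrite(f'pics/{k}.png',f['frame'][:,:,::-1]);return f
def wray(f,u,v):
    K=f['intrinsics'];x=(np.asarray(u,float)-K[0,2])/K[0,0];y=(np.asarray(v,float)-K[1,2])/K[1,1];t=np.hypot(x,y)+1e-12
    d=np.stack([np.sin(t)*x/t,np.sin(t)*y/t,np.cos(t)],-1);return d
def wcloud(f):
    v,u=np.mgrid[:384,:512];d=wray(f,u,v);p=d/np.maximum(d[...,2:],.05)*f['depth'][...,None].astype(float)
    return p@rot(f).T+np.asarray(f['origin'])
E
python3 - <<'E'
from h import *
np.set_printoptions(precision=1,suppress=True)
f=snap('wrist','w1');M,s=cur();print(s['eef_pos'],s['tcp_rot'],s['qpos'],f['origin'])
P=wcloud(f);H=hsv(f)
m=(cv2.inRange(H,np.array((20,120,80)),np.array((35,255,255)))>0)&(f['depth']>0)
q=P[m];print(len(q),q.min(0),q.max(0))
tu,tv=np.nonzero(m)[1].mean(),np.nonzero(m)[0].mean();print(tu,tv)
E
```

```text
[648.6 -79.6 258.1] [-1.6  1.  -0.3] [-0.2  1.   0.8  0.1  2.3 -1.5] [718.3 -94.  408. ]
1587 [428.3 -67.7  23.6] [563.  262.6 180.4]
259.31505986137364 195.91556395715185
```

View pics/w1.png

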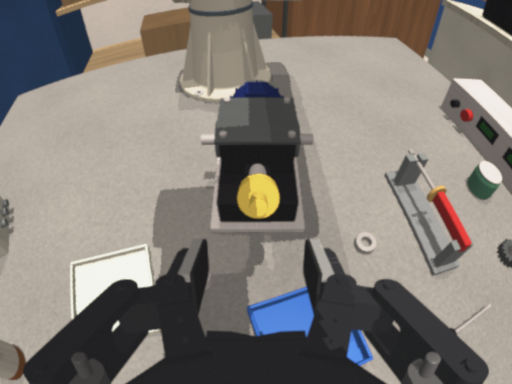

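The wrist view shows the cap at (259,196), almost on the symmetry line between the fingers. The rod is at right, at about (445,215).

```bash
python3 - <<'E'
from h import *
np.set_printoptions(precision=1,suppress=True)
f=pickle.load(open('w1.pkl','rb'))
P=wcloud(f);H=hsv(f)
m=(cv2.inRange(H,np.array((20,120,80)),np.array((35,255,255)))>0)&(f['depth']>0)&(P[...,2]>120)&(P[...,0]>480)
for psid in (-14.1,):
    psi=np.radians(psid);t=np.radians(55)
    a=np.array([np.sin(t)*np.cos(psi),np.sin(t)*np.sin(psi),np.cos(t)]);y=np.array([-np.sin(psi),np.cos(psi),0]);x=np.cross(y,a)
    O=np.array([530,-45,155.]);q=(P[m]-O)@np.stack([x,y,a],1)
    print(np.histogram(q[:,2],np.arange(-30,50,4)))
    k=q[(q[:,2]>25)];print('knob end',len(k),k.mean(0),k.min(0),k.max(0))
    # cap rim plane
    k=q[(q[:,2]>-8)&(q[:,2]<14)];(c,rd)=cv2.minEnclosingCircle(k[:,:2].astype(np.float32));print('disc',c,rd,np.median(k[:,2]), np.percentile(k,[1,99],axis=0))
    rr=k[np.hypot(k[:,0],k[:,1])>12]; A=np.c_[rr[:,:2],np.ones(len(rr))];co=np.linalg.lstsq(A,rr[:,2],rcond=None)[0];print('plane slope deg',np.degrees(np.arctan(co[:2])),co[2])
# gearbox top plane
m2=(abs(P[...,2]-138)<5)&(P[...,0]>250)&(P[...,0]<480)&(abs(P[...,1])<110)
k,l,st,ce=cv2.connectedComponentsWithStats(m2.astype(np.uint8));i=1+np.argmax(st[1:,4]);q=P[l==i]
print(st[i],q.mean(0),cv2.minAreaRect(q[:,:2].astype(np.float32)))
# rod: red & cradle
m=((cv2.inRange(H,np.array((0,150,80)),np.array((8,255,255)))>0))&(f['depth']>0)&(P[...,0]>480)
q=P[m];q=q[(q[:,2]>60)];print('red',len(q),q.mean(0),cv2.minAreaRect(q[:,:2].astype(np.float32)),q[:,2].min(),q[:,2].max())
E
```

```text
(array([  0,   0,   3,  27,  29,  27,  30,  32, 957,  16,  20,  18,  19,
        21,  24, 187,  68,   0,   0]), array([-30, -26, -22, -18, -14, -10,  -6,  -2,   2,   6,  10,  14,  18,
        22,  26,  30,  34,  38,  42,  46]))
knob end 282 [ 0.4  0.2 32.9] [-7.3 -8.7 25.4] [10.   9.1 36. ]
disc (1.6845976114273071, -0.06917759031057358) 22.78216552734375 3.635791105882812 [[-20.5 -21.   -6.6]
 [ 22.5  21.5  11.2]]
plane slope deg [ 3.1 -0. ] 3.211473325597187
[ 214   97   87   47 3625] [378.5  -7.7 135.8] ((371.45404052734375, -5.662010192871094), (120.88417053222656, 112.58204650878906), 76.78912353515625)
red 786 [589.  249.2  76.3] ((588.1242065429688, 252.4560546875), (21.74722671508789, 102.8809814453125), 81.52503204345703) 60.73667686133865 83.10568938182331
```

```bash
python3 - <<'E'
from h import *
M,s=cur();psi=np.radians(-13.8);Rt=axis(psi,55);O=np.array([530,-45,154.5]);a=-Rt[:,1];print(a,O+60*a)
row,M2=screw(M,T(O+60*a,Rt),4)
screw(T(O+60*a,Rt),T(O+10*a,Rt),5)
E
```

```text
[ 0.79550663 -0.19539517  0.57357644] [577.73039784 -56.72371016 188.91458618]
rows 4 [np.float64(0.0036), np.float64(0.0251), np.float64(0.0013), np.float64(-0.05), np.float64(-0.08), np.float64(-0.11)] maxshift 0.025125673067598435
via [[631. -74. 241.]
 [613. -68. 224.]
 [595. -62. 206.]
 [578. -57. 189.]] end [577.8 -56.7 189.1] err [0.  0.  0.1]
rows 5 [np.float64(-0.0), np.float64(0.01), np.float64(-0.0), np.float64(-0.0), np.float64(0.0), np.float64(0.0)] maxshift 0.010000000000000023
via [[570. -55. 183.]
 [562. -53. 177.]
 [554. -51. 172.]
 [546. -49. 166.]
 [538. -47. 160.]] end [538.  -47.  160.2] err [ 0. -0. -0.]
```

>>> {"api": "send_rows", "payload": {
  "series": [
    [0.0036,0.025,0.0013,-0.05,-0.08,-0.11],
    [0.0036,0.025,0.0013,-0.05,-0.08,-0.11],
    [0.0036,0.025,0.0013,-0.05,-0.08,-0.11],
    [0.0036,0.025,0.0013,-0.05,-0.08,-0.11],
    [0,0,0,0,0,0]
  ]
}}

```text
clock: 3.1
eef_pos: [574.9, -51.9, 193.1]
tcp_rot: [-1.57, 0.956, -0.238]
contact_force: [1.1, -0.6, 0.5]
opening: 0.598
```

```bash
python3 - <<'E'
from h import *
np.set_printoptions(precision=1,suppress=True)
f=snap('wrist','w2');M,s=cur();print(s['eef_pos'],np.degrees(s['tcp_rot']))
P=wcloud(f);H=hsv(f)
m=(cv2.inRange(H,np.array((20,120,80)),np.array((35,255,255)))>0)&(f['depth']>0)&(P[...,2]>120)&(P[...,0]>480)
psi=np.radians(-13.8);Rt=axis(psi,55);O=np.array([530,-45,154.5]);a=-Rt[:,1]
q=(P[m]-O)@np.stack([Rt[:,0],Rt[:,2],a],1)
k=q[(q[:,2]>27)];print('knob end',len(k),(k.min(0)+k.max(0))/2,k.min(0),k.max(0))
k=q[(q[:,2]>0)&(q[:,2]<9)];print('disc',np.percentile(k,[0,100],axis=0),np.median(k[:,2]))
# in tool frame
tq=(P[m]-M[:3,3])@M[:3,:3];k2=tq[q[:,2]>27];print('knob tool',(k2.min(0)+k2.max(0))/2, k2[:,1].min())
screw(M,T(O+10*a,Rt),5)
E
```

```text
[576.4 -52.3 194.5] [-89.9  54.6 -13.6]
knob end 645 [ 1.   0.2 31.3] [-7.7 -8.7 27. ] [ 9.8  9.2 35.5]
disc [[-21.3 -22.2   0. ]
 [ 20.3  22.8   8.8]] 3.98417098327148
knob tool [ 6.7 30.  -3.7] 25.84877092047527
rows 5 [np.float64(0.0011), np.float64(0.0103), np.float64(-0.0008), np.float64(0.01), np.float64(0.02), np.float64(0.08)] maxshift 0.010262716231156425
via [[569. -51. 188.]
 [561. -50. 181.]
 [553. -49. 174.]
 [545. -48. 167.]
 [538. -47. 160.]] end [537.7 -46.9 160.3] err [-0.3  0.1  0.1]
```

View pics/w2.png

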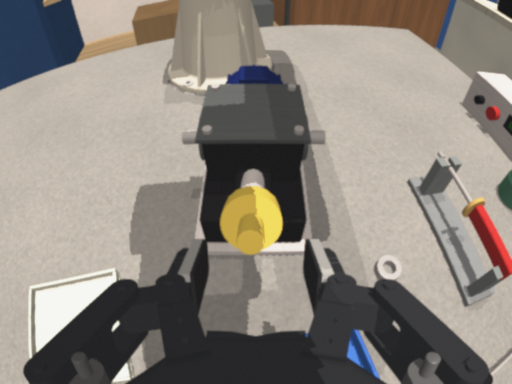

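The wrist view shows the knob at (250,235) between the open fingers, offset about 7 mm in tool x. I'm advancing.

>>> {"api": "send_rows", "payload": {
  "series": [
    [0.0035,0.005,-0.002,0,0,0.2],
    [0.0035,0.01,-0.002,0,0,0.2],
    [0,0.012,0,0,0,0],
    [0,0.012,0,0,0,0],
    [0,0.012,0,0,0,0],
    [0,0,0,0,0,0]
  ]
}}

```text
clock: 3.75
eef_pos: [538.9, -47.5, 159.1]
tcp_rot: [-1.569, 0.959, -0.238]
contact_force: [0.1, 0.1, 0.3]
opening: 0.6
```

```bash
python3 - <<'E'
from h import *
np.set_printoptions(precision=1,suppress=True)
f=snap('wrist','w3');M,s=cur();print(s['eef_pos'],np.degrees(s['tcp_rot']),s['contact_force'])
P=wcloud(f);H=hsv(f)
m=(cv2.inRange(H,np.array((20,120,80)),np.array((35,255,255)))>0)&(f['depth']>0)&(P[...,2]>120)&(P[...,0]>480)
psi=np.radians(-13.8);Rt=axis(psi,55);O=np.array([530,-45,154.5]);a=-Rt[:,1]
print('tcp in cap',(M[:3,3]-O)@np.stack([Rt[:,0],Rt[:,2],a],1))
q=(P[m]-O)@np.stack([Rt[:,0],Rt[:,2],a],1)
tq=(P[m]-M[:3,3])@M[:3,:3];k2=tq[q[:,2]>27];print('knob tool',(k2.min(0)+k2.max(0))/2, k2[:,1].min())
E
```

```text
[539.6 -47.6 159.6] [-89.9  54.9 -13.6] [ 0.6  0.4 -0.4]
tcp in cap [ 1.5 -0.3 11.1]
knob tool [ -0.8 -20.1   0.7] -24.29913482943683
```

View pics/w3.png

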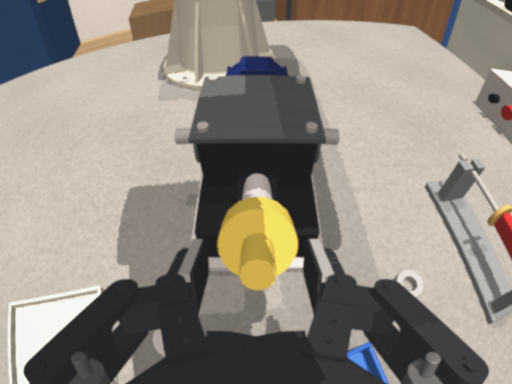

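The knob at (257,265) is centred between the fingers, so I'm closing.

>>> {"api": "send_rows", "payload": {
  "series": [
    [0,0,0,0,0,0],
    [0,0,0,0,0,0],
    [0,0,0,0,0,0],
    [0,0,0,0,0,0],
    [0,0,0,0,0,0],
    [0,0,0,0,0,0]
  ],
  "gripper": 0,
  "squeeze": 40
}}

```text
clock: 4.4
eef_pos: [540.5, -47.5, 160.2]
tcp_rot: [-1.568, 0.956, -0.238]
contact_force: [5.2, 0.7, 3.1]
opening: 0.195
```

>>> {"api": "send_rows", "payload": {
  "series": [
    [0,-0.005,0,0,0,0],
    [0,-0.008,0,0,0,0],
    [0,-0.01,0,0,0,0],
    [0,-0.015,0,0,0,0],
    [0,-0.02,0,0,0,0],
    [0,-0.02,0,0,0,0],
    [0,-0.02,0,0,0,0],
    [0,0,0,0,0,0]
  ]
}}

```text
clock: 5.2
eef_pos: [619.6, -67.1, 217.5]
tcp_rot: [-1.568, 0.954, -0.238]
contact_force: [-0.2, 0.9, -0.8]
opening: 0.194
```

```bash
python3 - <<'E'
from h import *
np.set_printoptions(precision=1,suppress=True)
f=snap('wrist','w4');f2=snap('side','s4')
M,s=cur();print(s['eef_pos'],s['contact_force'],s['opening'])
# dish: over (667,-11); target TCP z 120 first
psi=np.radians(-13.8)
screw(M,T([666,-11,130],axis(psi,0)),10)
E
```

```text
[617.7 -66.6 215.9] [-0.3 -0.5 -0.4] 0.19238123555106876
rows 10 [np.float64(0.0075), np.float64(0.006), np.float64(0.0065), np.float64(-0.0), np.float64(0.01), np.float64(-5.49)] maxshift 0.0075130654843998095
via [[619. -60. 206.]
 [623. -48. 187.]
 [631. -37. 169.]
 [643. -26. 152.]
 [657. -16. 136.]] end [665.6 -11.4 129.8] err [-0.4 -0.4 -0.2]
```

View pics/w4.png

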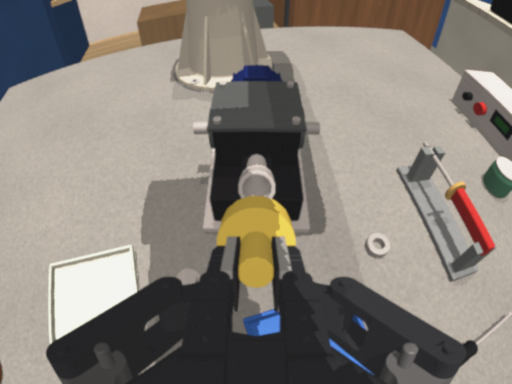

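View pics/s4.png

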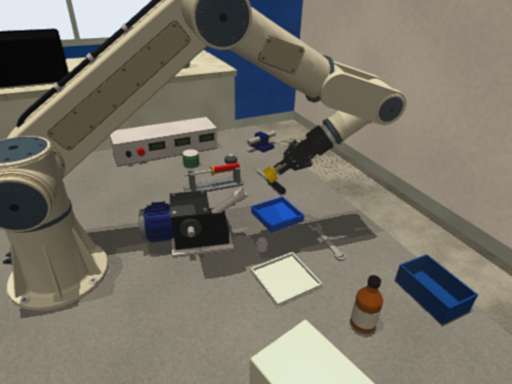

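The cap is off and held in the fingers, and the tube mouth at (257,180) in the wrist view is open. I'm moving over the dish.

>>> {"api": "send_rows", "payload": {
  "series": [
    [0.0075,0.006,0.0065,0,0,-5.5],
    [0.0075,0.006,0.0065,0,0,-5.5],
    [0.0075,0.006,0.0065,0,0,-5.5],
    [0.0075,0.006,0.0065,0,0,-5.5],
    [0.0075,0.006,0.0065,0,0,-5.5],
    [0.0075,0.006,0.0065,0,0,-5.5],
    [0.0075,0.006,0.0065,0,0,-5.5],
    [0.0075,0.006,0.0065,0,0,-5.5]
  ]
}}

```text
clock: 6.1
eef_pos: [648.8, -20.4, 143.6]
tcp_rot: [-1.57, 0.187, -0.239]
contact_force: [-0.1, -0.1, -0.2]
opening: 0.193
```

>>> {"api": "send_rows", "payload": {
  "series": [
    [0.0075,0.006,0.0065,0,0,-5.5],
    [0.0075,0.006,0.0065,0,0,-5.3],
    [0,0,0,0,0,0],
    [0,0,0,0,0,0]
  ]
}}

```text
clock: 6.5
eef_pos: [664.3, -11.1, 130.2]
tcp_rot: [-1.57, 0.004, -0.239]
contact_force: [0.0, 0.0, -0.2]
opening: 0.193
```

```bash
python3 - <<'E'
from h import *
np.set_printoptions(precision=1,suppress=True)
f2=snap('side','s5');f3=snap('scene','c5')
M,s=cur();print(s['eef_pos'],np.degrees(s['tcp_rot']),s['contact_force'],s['opening'])
for f in (f2,f3):
    P=cloud(f);m=(cv2.inRange(hsv(f),np.array((20,120,80)),np.array((35,255,255)))>0)&(P[...,2]>40)&(f['depth']>0)&(P[...,2]<200);q=P[m];print(len(q),q.min(0),q.max(0))
screw(M,T([666,-11,60],axis(np.radians(-13.8),0)),4)
E
```

```text
[665.6 -11.6 130.3] [-89.9   0.2 -13.7] [ 0.3 -0.4 -1.3] 0.19209674154093412
134 [640.3 -34.  100.6] [684.8  13.2 137.2]
230 [529.7 -32.9  58.7] [687.4 271.2 183.6]
rows 4 [np.float64(0.0001), np.float64(0.0176), np.float64(0.0001), np.float64(-0.02), np.float64(0.02), np.float64(-0.04)] maxshift 0.01758062638121709
via [[666. -11. 113.]
 [666. -11.  95.]
 [666. -11.  78.]
 [666. -11.  60.]] end [666.  -11.2  59.9] err [-0.  -0.2 -0.1]
```

View pics/s5.png

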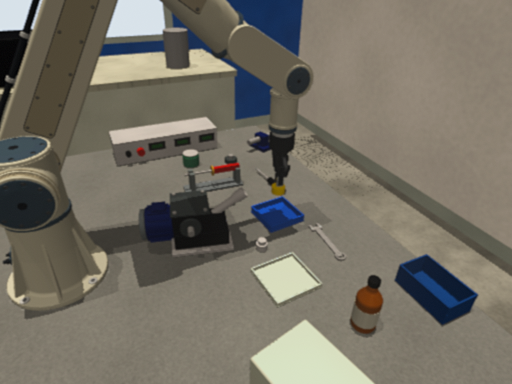

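The side view shows the cap upright over the dish at (278,190), with its lower edge at z of about 101. I'm lowering it.

>>> {"api": "send_rows", "payload": {
  "series": [
    [0,0.018,0,0,0,0],
    [0,0.02,0,0,0,0],
    [0,0.02,0,0,0,0],
    [0,0.015,0,0,0,0],
    [0,0.01,0,0,0,0],
    [0,0.005,0,0,0,0],
    [0,0,0,0,0,0]
  ]
}}

```text
clock: 7.3
eef_pos: [665.4, -11.2, 41.7]
tcp_rot: [-1.57, 0.002, -0.24]
contact_force: [0.1, -0.4, -0.1]
opening: 0.192
```

>>> {"api": "send_rows", "payload": {
  "series": [
    [0,0.002,0,0,0,0],
    [0,0.002,0,0,0,0],
    [0,0.001,0,0,0,0],
    [0,0,0,0,0,0]
  ]
}}

```text
clock: 7.7
eef_pos: [665.6, -11.1, 37.4]
tcp_rot: [-1.57, 0.001, -0.24]
contact_force: [-0.1, 0.6, -1.4]
opening: 0.193
```

>>> {"api": "send_rows", "payload": {
  "series": [
    [0,0.001,0,0,0,0],
    [0,0.001,0,0,0,0],
    [0,0,0,0,0,0]
  ]
}}

```text
clock: 8.0
eef_pos: [665.7, -11.0, 35.8]
tcp_rot: [-1.569, 0.001, -0.24]
contact_force: [-2.2, 0.0, 4.1]
opening: 0.191
```

Contact with the floor (4 N up). I'm releasing gently with a partial opening.

>>> {"api": "send_rows", "payload": {
  "series": [
    [0,0,0,0,0,0],
    [0,0,0,0,0,0],
    [0,0,0,0,0,0],
    [0,0,0,0,0,0]
  ],
  "gripper": 0.5
}}

```text
clock: 8.4
eef_pos: [665.5, -11.1, 35.1]
tcp_rot: [-1.57, 0.001, -0.24]
contact_force: [1.1, -0.3, 1.3]
opening: 0.504
```

>>> {"api": "send_rows", "payload": {
  "series": [
    [0,-0.01,0,0,0,0],
    [0,-0.02,0,0,0,0],
    [0,-0.03,0,0,0,0],
    [0,-0.04,0,0,0,0],
    [0,-0.04,0,0,0,0],
    [0,-0.04,0,0,0,0],
    [0,0,0,0,0,0]
  ]
}}

```text
clock: 9.1
eef_pos: [669.0, -11.4, 222.7]
tcp_rot: [-1.567, -0.009, -0.24]
contact_force: [0.4, -0.2, -0.2]
opening: 0.502
```

```bash
python3 - <<'E'
from h import *
np.set_printoptions(precision=1,suppress=True)
f3=snap('scene','c6');f=snap('wrist','w6');f2=snap('side','s6')
M,s=cur();print(s['eef_pos'],np.degrees(s['tcp_rot']),s['contact_force'],s['opening'],s['qpos'])
P=cloud(f2);m=(cv2.inRange(hsv(f2),np.array((20,120,80)),np.array((35,255,255)))>0)&(f2['depth']>0)&(abs(P[...,0]-667)<100)&(abs(P[...,1])<100);q=P[m];print('cap',len(q),q.min(0),q.max(0))
for n,f,P in (('c',f3,cloud(f3)),('w',f,wcloud(f))):
    H=hsv(f)
    m=(cv2.inRange(H,np.array((0,150,80)),np.array((8,255,255)))>0)&(f['depth']>0)&(P[...,0]>450)&(P[...,2]>55)&(P[...,2]<95);q=P[m];print(n,'red',len(q),q.mean(0),cv2.minAreaRect(q[:,:2].astype(np.float32)) if len(q) else 0)
E
```

```text
[665.3 -11.4 215.3] [-89.9   0.1 -13.7] [-0.1 -0.2 -0.7] 0.5015801986712347 [-0.   0.4  1.6  0.   1.2 -1.4]
cap 154 [642.5 -34.1   7.8] [684.3   7.7  60.4]
c red 182 [591.8 251.3  78.3] ((588.6426391601562, 252.61399841308594), (14.50200366973877, 103.66607666015625), 84.92520141601562)
w red 1495 [585.9 249.8  76.6] ((587.2442016601562, 252.86131286621094), (16.686630249023438, 99.99454498291016), 84.97761535644531)
```

View pics/w6.png

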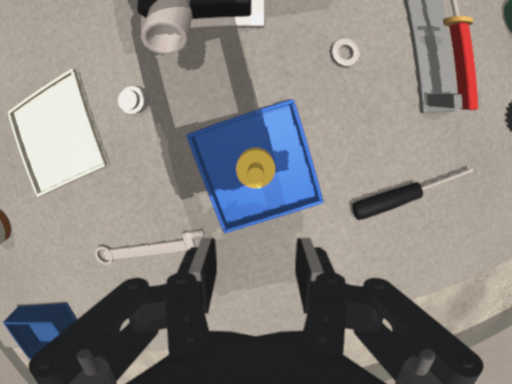

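View pics/s6.png

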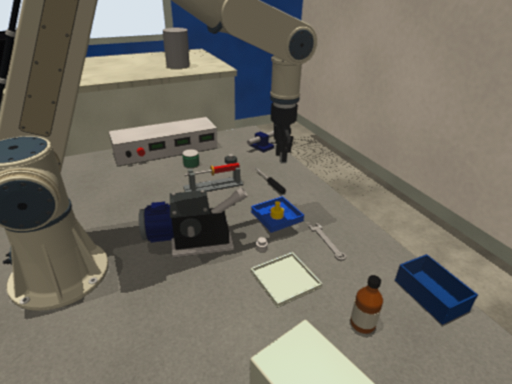

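The cap stands upright in the dish (wrist (256,168), side (278,211)); its top is at z = 60, as expected. Next I'll measure the rod.

```bash
python3 - <<'E'
from h import *
np.set_printoptions(precision=1,suppress=True)
f=pickle.load(open('w6.pkl','rb'));P=wcloud(f);H=hsv(f)
m=(cv2.inRange(H,np.array((0,150,80)),np.array((8,255,255)))>0)&(f['depth']>0)&(P[...,0]>450)&(P[...,2]>79)&(P[...,2]<95);q=P[m]
print('top red',len(q),q.mean(0));l=cv2.fitLine(q[:,:2].astype(np.float32),cv2.DIST_L2,0,.01,.01).ravel();print(l,np.degrees(np.arctan2(l[1],l[0])), cv2.minAreaRect(q[:,:2].astype(np.float32)))
m=(cv2.inRange(H,np.array((15,100,60)),np.array((30,255,255)))>0)&(f['depth']>0)&(P[...,1]>150)&(P[...,2]>50);q=P[m];print('collar',len(q),q.min(0),q.max(0),q.mean(0))
M,s=cur()
psi=np.radians(-5);t=np.array([np.cos(psi),np.sin(psi),0]);c=np.array([587.5,252.7,0])
g=c+(-5)*t; print(g,'origin',c-57*t)
row,M2=screw(M,T([g[0],g[1],150],axis(psi,0)),8)
E
```

```text
top red 807 [587.5 252.3  81.2]
[  1.   -0.1 587.5 252.3] -4.594382 ((587.1644897460938, 252.86831665039062), (16.686630249023438, 99.83452606201172), 84.97761535644531)
collar 184 [530.6 238.7  57.2] [538.9 270.   89.5] [534.8 250.   80.1]
[582.5 253.1   0. ] origin [530.7 257.7   0. ]
rows 8 [np.float64(-0.0159), np.float64(0.0082), np.float64(0.0308), np.float64(-0.01), np.float64(-1.09), np.float64(-0.01)] maxshift 0.030811748019368063
via [[657.  22. 207.]
 [639.  89. 191.]
 [618. 155. 175.]
 [595. 221. 158.]] end [582.5 253.  150. ] err [-0.  -0.1 -0. ]
```

>>> {"api": "send_rows", "payload": {
  "series": [
    [-0.016,0.008,0.031,0,-1.1,0],
    [-0.016,0.008,0.031,0,-1.1,0],
    [-0.016,0.008,0.031,0,-1.1,0],
    [-0.016,0.008,0.031,0,-1.1,0],
    [-0.016,0.008,0.031,0,-1.1,0],
    [-0.016,0.008,0.031,0,-1.1,0],
    [-0.016,0.008,0.031,0,-1.1,0],
    [-0.016,0.008,0.031,0,-1.1,0]
  ]
}}

```text
clock: 10.05
eef_pos: [580.4, 255.6, 149.5]
tcp_rot: [-1.571, 0.004, -0.085]
contact_force: [0.6, 1.0, 0.4]
opening: 0.503
```

>>> {"api": "send_rows", "payload": {
  "series": [
    [0,0,0,0,0,0],
    [0,0,0,0,0,0]
  ]
}}

```text
clock: 10.25
eef_pos: [580.9, 254.9, 150.1]
tcp_rot: [-1.571, 0.003, -0.084]
contact_force: [0.4, -0.0, 0.3]
opening: 0.495
```

```bash
python3 - <<'E'
from h import *
np.set_printoptions(precision=1,suppress=True)
f=snap('wrist','w7');P=wcloud(f);H=hsv(f)
M,s=cur();print(s['eef_pos'],np.degrees(s['tcp_rot']))
m=(cv2.inRange(H,np.array((0,150,80)),np.array((8,255,255)))>0)&(f['depth']>0)&(P[...,0]>450)&(P[...,2]>79)&(P[...,2]<95);q=P[m]
rc=cv2.minAreaRect(q[:,:2].astype(np.float32));l=cv2.fitLine(q[:,:2].astype(np.float32),cv2.DIST_L2,0,.01,.01).ravel()
print(len(q),q.mean(0),rc,np.degrees(np.arctan2(l[1],l[0])))
E
```

```text
[581.6 254.2 150.6] [-90.    0.1  -4.9]
2307 [584.3 254.8  81.5] ((588.4306030273438, 254.63597106933594), (15.271516799926758, 99.51074981689453), 85.23858642578125) -4.6222696
```

View pics/w7.png

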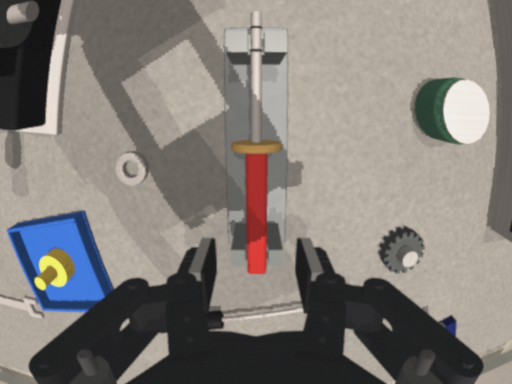

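The handle runs up column 257, midway between the fingers. I'm descending.

>>> {"api": "send_rows", "payload": {
  "series": [
    [0,0.02,0,0,0,0],
    [0,0.02,0.0005,0,0,0],
    [0,0.02,0,0,0,0],
    [0,0.02,0,0,0,0],
    [0,0.012,0,0,0,0],
    [0,0.006,0,0,0,0],
    [0,0,0,0,0,0],
    [0,0,0,0,0,0]
  ]
}}

```text
clock: 11.1
eef_pos: [582.7, 255.3, 54.4]
tcp_rot: [-1.569, 0.0, -0.086]
contact_force: [-0.5, 0.5, 0.1]
opening: 0.496
```

>>> {"api": "send_rows", "payload": {
  "series": [
    [0,0,0,0,0,0],
    [0,0,0,0,0,0],
    [0,0,0,0,0,0],
    [0,0,0,0,0,0],
    [0,0,0,0,0,0],
    [0,0,0,0,0,0]
  ],
  "gripper": 0,
  "squeeze": 80
}}

```text
clock: 11.7
eef_pos: [582.7, 255.8, 54.8]
tcp_rot: [-1.569, -0.001, -0.086]
contact_force: [-1.0, 0.0, 6.7]
opening: 0.169
```

Gripped: an opening of 0.169 is about 14-16 mm. I'm lifting straight up.

>>> {"api": "send_rows", "payload": {
  "series": [
    [0,-0.01,0,0,0,0],
    [0,-0.02,0,0,0,0],
    [0,-0.03,0,0,0,0],
    [0,-0.04,0,0,0,0],
    [0,-0.04,0,0,0,0],
    [0,-0.04,0,0,0,0],
    [0,-0.03,0,0,0,0],
    [0,-0.02,0,0,0,0]
  ]
}}

```text
clock: 12.5
eef_pos: [582.7, 255.3, 287.3]
tcp_rot: [-1.568, -0.002, -0.086]
contact_force: [0.3, -0.0, -1.2]
opening: 0.175
```

>>> {"api": "send_rows", "payload": {
  "series": [
    [0,0,0,0,0,0],
    [0,0,0,0,0,0]
  ]
}}

```text
clock: 12.7
eef_pos: [581.9, 254.9, 283.4]
tcp_rot: [-1.569, 0.001, -0.086]
contact_force: [-0.5, 0.6, -1.9]
opening: 0.171
```

```bash
python3 - <<'E'
from h import *
np.set_printoptions(precision=1,suppress=True)
f=snap('wrist','w8');f2=snap('side','s8');f3=snap('scene','c8')
M,s=cur();print(s['eef_pos'],np.degrees(s['tcp_rot']),s['contact_force'])
for n,f,P in (('w',f,wcloud(f)),('s',f2,cloud(f2)),('c',f3,cloud(f3))):
    H=hsv(f)
    tq=(P-M[:3,3])@M[:3,:3]
    near=(f['depth']>0)&(abs(tq[...,2])<40)&(abs(tq[...,1]+17)<50)&(abs(tq[...,0])<170)
    for nm,lo,hi in (('red',(0,150,60),(8,255,255)),('brass',(14,90,50),(30,255,255)),('any',(0,0,0),(180,255,255))):
        m=(cv2.inRange(H,np.array(lo),np.array(hi))>0)&near
        if nm=='any': m&=(tq[...,0]<-55)
        q=tq[m]
        if len(q): print(n,nm,len(q),q.mean(0),np.percentile(q,[1,99],axis=0).ravel())
        if nm!='brass' and len(q)>10:
            l=cv2.fitLine(q.astype(np.float32),cv2.DIST_HUBER,0,.01,.01).ravel();print('  dir',np.round(l,3))
E
```

```text
[581.4 254.7 281.9] [-90.    0.2  -4.9] [ 0.6 -0.7 -0.6]
w red 4798 [ -9.2 -28.3   0.1] [-42.4 -29.8  -7.2  34.6 -26.4   7.4]
  dir [  1.   -0.    0.   -8.9 -28.4  -0.1]
w brass 2093 [-49.2 -27.4  -0.1] [-51.1 -35.8 -17.3 -45.2  -4.7  17.1]
w any 2971 [-88.3 -19.3  -0.1] [-121.7  -21.4   -4.   -55.8  -16.1    3.7]
  dir [  1.   -0.    0.  -88.1 -19.6  -0. ]
s red 131 [  6.7 -20.3  -6. ] [-38.6 -29.6 -11.7  52.1  -8.1   4.6]
  dir [  1.    0.    0.    9.8 -20.4  -6.3]
s brass 31 [-48.3 -20.9 -10.6] [-50.7 -34.7 -20.4 -44.4  -4.5   4. ]
s any 69 [-104.8  -17.4   -2.6] [-149.4  -21.6   -6.7  -59.3  -12.5    2.6]
  dir [   1.    -0.    -0.  -105.1  -17.4   -2.9]
c red 176 [ 26.9 -24.5  -2.3] [-13.3 -55.7 -10.4  57.9 -13.3   6.7]
  dir [  1.    0.1  -0.1  24.4 -24.5  -1.7]
c brass 24 [-37.3 -27.5 -18.3] [-49.5 -58.4 -33.8  -7.4  -9.2 -10.6]
c any 25 [-136.   -15.7   -2.7] [-151.1  -19.7   -5.3 -115.7  -11.8    1.3]
  dir [   1.     0.    -0.1 -135.   -15.7   -2.9]
```

View pics/w8.png

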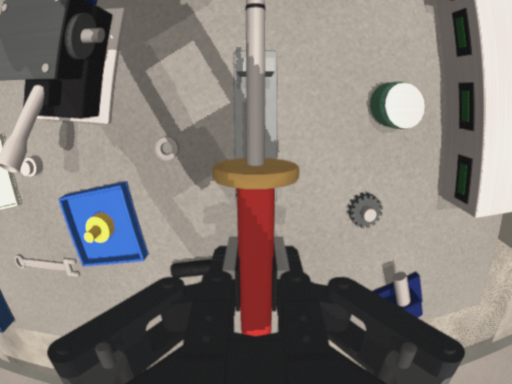

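View pics/s8.png

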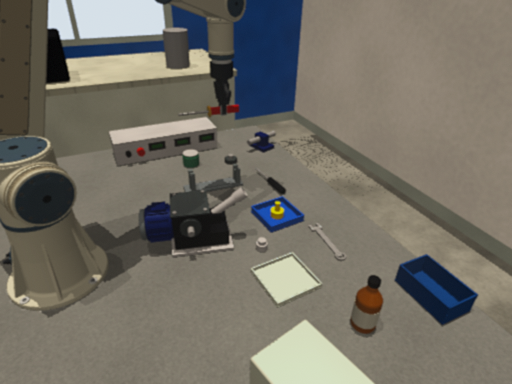

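The rod is held level. In the tool frame its axis lies at y of about -16, z of about 0, with the collar face at x of about -51.5. Next I'll refine the tube mouth from the earlier wrist views.

```bash
python3 - <<'E'
from h import *
np.set_printoptions(precision=1,suppress=True)
psi=np.radians(-13.8);Rt=axis(psi,55);O=np.array([530,-45,154.5]);a=-Rt[:,1];B=np.stack([Rt[:,0],Rt[:,2],a],1)
for k in ('w4','w6'):
    f=pickle.load(open(k+'.pkl','rb'));P=wcloud(f);q=(P-O)@B;H=hsv(f)
    m=(f['depth']>0)&(abs(q[...,2])<5)&(np.hypot(q[...,0],q[...,1])<24)&(H[...,1]<60)
    p=q[m];print(k,len(p),np.histogram(p[:,2],np.arange(-5,6)),p.mean(0))
    r_=p[abs(p[:,2]-np.median(p[:,2]))<2];print(' ext',r_.min(0),r_.max(0),cv2.minEnclosingCircle(r_[:,:2].astype(np.float32)))
    # tube side: axis direction from points 5..60 below
    m=(f['depth']>0)&(q[...,2]<-6)&(q[...,2]>-26)&(np.hypot(q[...,0],q[...,1])<24)&(H[...,1]<60)
    p=q[m];print(' side y-range by s',[(s,p[(abs(p[:,2]-s)<3)][:,1].min(),p[(abs(p[:,2]-s)<3)][:,1].max(),p[(abs(p[:,2]-s)<3)][:,0].min()) for s in (-8,-14,-20,-24) if (abs(p[:,2]-s)<3).any()])
# rod goals
X0=np.array([-51.5,-16,0.])
M,s=cur()
Rin=axis(psi,-35)
def goal(sd): return T(O+sd*a-Rin@X0,Rin)
for sd in (130,0): print(sd,goal(sd)[:3,3],Rin[:,0],a)
screw(M,goal(130),10)
E
```

```text
w4 344 (array([ 17,  11,  49, 150, 107,  10,   0,   0,   0,   0]), array([-5, -4, -3, -2, -1,  0,  1,  2,  3,  4,  5])) [-7.2 -0.1 -1.5]
 ext [-17.9 -16.3  -3.3] [ 7.2 16.1  0.4] ((-1.4476110935211182, -0.0030664470978081226), 16.808929443359375)
 side y-range by s [(-8, np.float64(-14.778494461038512), np.float64(16.460352070968693), np.float64(-18.28393380273356)), (-14, np.float64(-15.753226986869944), np.float64(15.801337573147773), np.float64(-17.93377738773158)), (-20, np.float64(-16.104652410163958), np.float64(15.226991927161926), np.float64(-18.077859323933644)), (-24, np.float64(-15.423952477474812), np.float64(16.23609250116709), np.float64(-18.077859323933644))]
w6 737 (array([ 69,  85, 115, 265, 191,  12,   0,   0,   0,   0]), array([-5, -4, -3, -2, -1,  0,  1,  2,  3,  4,  5])) [-2.7  1.2 -1.9]
 ext [-18.8 -16.4  -3.6] [15.  17.3  0.3] ((-1.3534196615219116, 0.4913605749607086), 17.41462516784668)
 side y-range by s [(-8, np.float64(-12.946782152279631), np.float64(17.18935775326447), np.float64(-18.396965962325403)), (-14, np.float64(-13.100377940732132), np.float64(17.238857098548273), np.float64(-18.39098610142932)), (-20, np.float64(-13.065099555864052), np.float64(17.186730050132724), np.float64(-18.716121962542008)), (-24, np.float64(-13.065099555864052), np.float64(17.483700167896803), np.float64(-18.579537766047643))]
130 [683.3 -82.7 245.5] [ 0.8 -0.2  0.6] [ 0.8 -0.2  0.6]
0 [579.9 -57.3 170.9] [ 0.8 -0.2  0.6] [ 0.8 -0.2  0.6]
rows 10 [np.float64(0.0139), np.float64(0.008), np.float64(-0.0317), np.float64(-0.27), np.float64(0.86), np.float64(-3.51)] maxshift 0.03172237206665261
via [[593. 222. 274.]
 [615. 156. 261.]
 [636.  89. 252.]
 [656.  21. 246.]
 [675. -48. 245.]] end [683.2 -82.4 245.4] err [-0.1  0.2 -0.1]
```

>>> {"api": "send_rows", "payload": {
  "series": [
    [0.014,0.008,-0.032,-0.25,0.85,-3.5],
    [0.014,0.008,-0.032,-0.25,0.85,-3.5],
    [0.014,0.008,-0.032,-0.25,0.85,-3.5],
    [0.014,0.008,-0.032,-0.25,0.85,-3.5],
    [0.014,0.008,-0.032,-0.25,0.85,-3.5],
    [0.014,0.008,-0.032,-0.25,0.85,-3.5],
    [0.014,0.008,-0.032,-0.25,0.85,-3.5],
    [0.014,0.008,-0.032,-0.25,0.85,-3.5]
  ]
}}

```text
clock: 13.65
eef_pos: [666.6, -16.9, 245.1]
tcp_rot: [-1.576, -0.489, -0.206]
contact_force: [0.7, 0.2, -0.9]
opening: 0.172
```

>>> {"api": "send_rows", "payload": {
  "series": [
    [0.014,0.008,-0.032,-0.25,0.85,-3.5],
    [0.014,0.008,-0.028,-0.25,0.85,-3.5],
    [0,0,0,0,0,0],
    [0,0,0,0,0,0]
  ]
}}

```text
clock: 14.05
eef_pos: [684.9, -81.6, 245.1]
tcp_rot: [-1.566, -0.607, -0.242]
contact_force: [0.6, -0.3, -0.9]
opening: 0.174
```

```bash
cat > chk.py <<'E'
import sys
from h import *
np.set_printoptions(precision=1,suppress=True)
k=sys.argv[1];sd=float(sys.argv[2]);n=int(sys.argv[3])
psi=np.radians(-13.8);Rt=axis(psi,55);O=np.array([528.3,-44.4,154.8]);a=-Rt[:,1];B=np.stack([Rt[:,0],Rt[:,2],a],1)
f=snap('wrist',k);M,s=cur();print(s['eef_pos'],np.degrees(s['tcp_rot']),s['contact_force'],s['opening'])
P=wcloud(f);H=hsv(f);tq=(P-M[:3,3])@M[:3,:3]
near=(f['depth']>0)&(abs(tq[...,2])<25)&(abs(tq[...,1]+17)<30)&(tq[...,0]>-160)&(tq[...,0]<60)
for nm,lo,hi in (('red',(0,150,60),(8,255,255)),('brass',(14,90,50),(30,255,255)),('stem',(0,0,0),(180,90,255))):
    m=(cv2.inRange(H,np.array(lo),np.array(hi))>0)&near
    if nm=='stem': m&=(tq[...,0]<-55)&(abs(tq[...,2])<8)&(abs(tq[...,1]+17)<8)
    q=tq[m]; 
    if len(q)>20:
        l=cv2.fitLine(q.astype(np.float32),cv2.DIST_HUBER,0,.01,.01).ravel()
        print(nm,len(q),q.mean(0),np.percentile(q,[1,99],axis=0).ravel(),np.round(l[:3],3))
q=(P-O)@B
m=(f['depth']>0)&(abs(q[...,2])<4)&(np.hypot(q[...,0],q[...,1])<22)&(H[...,1]<60)
if m.sum()>20:print('mouth',q[m].min(0),q[m].max(0))
X0=np.array([-51.5,-16,0.])
Rin=axis(psi,-35)
row,_=screw(M,T(O+sd*a-Rin@X0,Rin),n)
og=M[:3,3]+M[:3,:3]@X0;tp=M[:3,3]+M[:3,:3]@(X0-[100,0,0]);print('rod origin in tube',(og-O)@B,'tip',(tp-O)@B,'rod-axis angle',np.degrees(np.arccos(M[:3,0]@a)))
E
python3 chk.py w9 90 4
```

```text
[685.4 -80.9 245.8] [-89.7 -34.9 -13.8] [ 0.2  0.5 -0.8] 0.17161864380223424
red 4835 [-10.2 -26.7  -0.9] [-43.6 -28.2  -8.3  33.4 -24.8   6.5] [ 1. -0.  0.]
brass 2061 [-50.4 -26.1  -1. ] [-52.3 -34.4 -18.1 -46.4  -4.5  15.9] [-0.  0.  1.]
stem 3016 [-88.7 -18.   -1.1] [-122.9  -20.1   -5.   -55.6  -14.8    2.7] [ 1.  0. -0.]
rows 4 [np.float64(-0.0107), np.float64(-0.0005), np.float64(-0.0005), np.float64(-0.07), np.float64(-0.01), np.float64(-0.03)] maxshift 0.010690768164241284
via [[676. -79. 240.]
 [668. -78. 234.]
 [659. -76. 229.]
 [650. -74. 223.]] end [649.7 -74.2 222.9] err [-0.1 -0.   0.1]
rod origin in tube [  1.8   1.9 132.8] tip [ 1.6  2.  32.8] rod-axis angle 0.14239770673574118
```

View pics/w9.png

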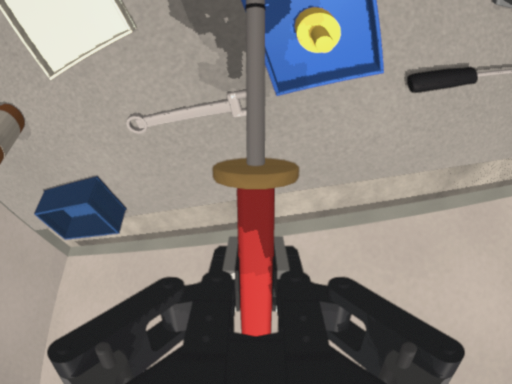

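>>> {"api": "send_rows", "payload": {
  "series": [
    [-0.008,-0.001,-0.001,0,0,0],
    [-0.008,-0.001,-0.001,0,0,0],
    [-0.007,0,0,0,0,0],
    [0,0,0,0,0,0],
    [0,0,0,0,0,0]
  ]
}}

```text
clock: 14.6
eef_pos: [665.9, -77.9, 235.3]
tcp_rot: [-1.566, -0.611, -0.241]
contact_force: [0.6, -0.9, -0.7]
opening: 0.172
```

```bash
python3 chk.py w10 90 4; python3 - <<'E'
from h import *
f2=snap('side','s10');f3=snap('scene','c10')
o=np.zeros((400,790,3),np.uint8)
c2=cv2.resize(f2['frame'][150:250,185:285],(395,395),interpolation=cv2.INTER_CUBIC);c3=cv2.resize(f3['frame'][130:230,205:305],(395,395),interpolation=cv2.INTER_CUBIC)
o[:395,:395]=c2;o[:395,395:]=c3;cv2.imwrite('pics/cr10.png',o[:,:,::-1])
E
```

```text
[666.2 -78.  235.6] [-89.7 -35.  -13.8] [ 0.2  1.1 -1.8] 0.17296045916472083
red 4834 [-10.  -27.   -0.1] [-43.3 -28.6  -7.5  33.7 -25.    7.3] [ 1. -0.  0.]
brass 2070 [-50.2 -26.4  -0.2] [-52.1 -34.6 -17.3 -46.1  -5.   16.8] [ 0. -0.  1.]
stem 2988 [-88.7 -18.3  -0.4] [-122.7  -20.4   -4.2  -55.7  -15.1    3.5] [ 1. -0. -0.]
rows 4 [np.float64(-0.0053), np.float64(0.0002), np.float64(-0.0001), np.float64(-0.08), np.float64(-0.0), np.float64(0.01)] maxshift 0.005281225502822301
via [[662. -77. 232.]
 [658. -76. 229.]
 [654. -75. 226.]
 [650. -74. 223.]] end [649.7 -74.4 222.7] err [-0.  -0.2 -0.1]
rod origin in tube [ -0.7   0.1 111.1] tip [-0.7  0.2 11.1] rod-axis angle 0.022041944701427774
```

View pics/cr10.png

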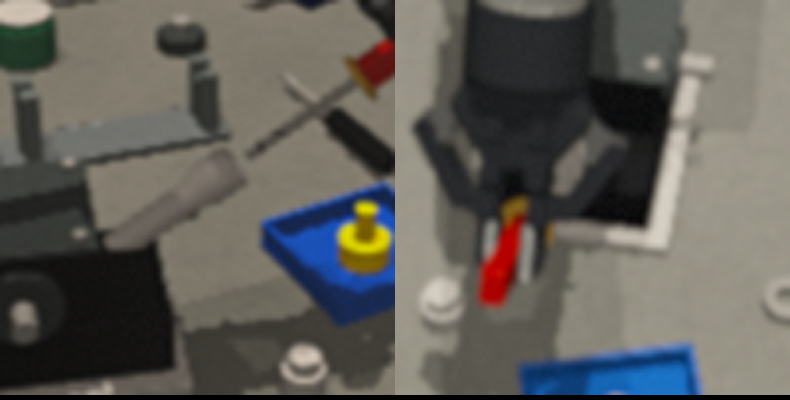

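In the side crop the rod tip is at (250,155), and its line continues into the mouth centre at about (231,168). It is aligned, so I'm inserting.

>>> {"api": "send_rows", "payload": {
  "series": [
    [-0.01,0.0005,0,0,0,0],
    [-0.01,0,0,0,0,0],
    [-0.01,0,0,0,0,0],
    [-0.01,0,0,0,0,0],
    [0,0,0,0,0,0]
  ]
}}

```text
clock: 15.25
eef_pos: [632.4, -70.2, 210.2]
tcp_rot: [-1.566, -0.608, -0.241]
contact_force: [-1.0, -0.5, -0.2]
opening: 0.17
```

>>> {"api": "send_rows", "payload": {
  "series": [
    [-0.008,0,0,0,0,0],
    [-0.008,0,0,0,0,0],
    [-0.008,0,0,0,0,0],
    [-0.008,0,0,0,0,0],
    [0,0,0,0,0,0]
  ]
}}

```text
clock: 15.75
eef_pos: [607.5, -64.1, 192.4]
tcp_rot: [-1.566, -0.609, -0.241]
contact_force: [0.4, 1.0, -0.4]
opening: 0.173
```

```bash
python3 chk.py w11 0 4
```

```text
[608.4 -64.1 193.1] [-89.7 -34.9 -13.8] [ 0.3  0.6 -0.9] 0.1745031479441511
red 4830 [-10.7 -27.   -0.3] [-44.1 -28.6  -7.7  32.8 -25.1   7. ] [1. 0. 0.]
brass 2059 [-50.9 -26.5  -0.5] [-52.7 -34.5 -17.6 -46.9  -5.1  16.4] [ 0. -0.  1.]
stem 1589 [-72.8 -18.3  -0.5] [-90.1 -20.5  -4.4 -55.4 -15.2   3.3] [ 1.  0. -0.]
mouth [-18.2 -16.4  -4. ] [13.9 16.4  4. ]
rows 4 [np.float64(-0.0095), np.float64(0.0), np.float64(0.0), np.float64(-0.07), np.float64(0.0), np.float64(-0.01)] maxshift 0.009510077814644963
via [[601. -62. 188.]
 [593. -60. 182.]
 [586. -59. 177.]
 [578. -57. 171.]] end [578.2 -56.7 171.3] err [-0.  -0.   0.1]
rod origin in tube [-0.1 -0.1 38.1] tip [ -0.2  -0.1 -61.9] rod-axis angle 0.055065874889214314
```

It's past the funnel with no force. I'm continuing to the stop.

>>> {"api": "send_rows", "payload": {
  "series": [
    [-0.008,0,0,0,0,0],
    [-0.008,0,0,0,0,0],
    [-0.008,0,0,0,0,0],
    [-0.007,0,0,0,0,0],
    [0,0,0,0,0,0]
  ]
}}

```text
clock: 16.3
eef_pos: [583.9, -58.1, 175.4]
tcp_rot: [-1.566, -0.61, -0.241]
contact_force: [-0.1, 0.6, -1.5]
opening: 0.177
```

>>> {"api": "send_rows", "payload": {
  "series": [
    [-0.002,0,0,0,0,0],
    [-0.002,0,0,0,0,0],
    [-0.002,0,0,0,0,0],
    [0,0,0,0,0,0]
  ]
}}

```text
clock: 16.7
eef_pos: [579.5, -57.0, 172.2]
tcp_rot: [-1.566, -0.611, -0.241]
contact_force: [-0.1, -0.4, -0.4]
opening: 0.171
```

>>> {"api": "send_rows", "payload": {
  "series": [
    [-0.001,0,0,0,0,0],
    [-0.001,0,0,0,0,0],
    [0,0,0,0,0,0]
  ]
}}

```text
clock: 17.0
eef_pos: [578.2, -56.6, 171.4]
tcp_rot: [-1.565, -0.611, -0.241]
contact_force: [0.3, -0.5, -0.7]
opening: 0.175
```

>>> {"api": "send_rows", "payload": {
  "series": [
    [-0.001,0,0,0,0,0],
    [-0.001,0,0,0,0,0],
    [0,0,0,0,0,0]
  ]
}}

```text
clock: 17.3
eef_pos: [578.2, -56.4, 171.5]
tcp_rot: [-1.565, -0.614, -0.241]
contact_force: [5.9, -3.9, 2.3]
opening: 0.176
```

>>> {"api": "send_rows", "payload": {
  "series": [
    [-0.001,0,0,0,0,0],
    [-0.001,0,0,0,0,0],
    [0,0,0,0,0,0],
    [0,0,0,0,0,0]
  ]
}}

```text
clock: 17.7
eef_pos: [578.1, -56.3, 171.7]
tcp_rot: [-1.564, -0.617, -0.241]
contact_force: [10.4, -8.2, 3.5]
opening: 0.175
```

```bash
python3 chk.py w12 0 4; python3 - <<'E'
from h import *
f2=snap('side','s12')
cv2.imwrite('pics/cr12.png',cv2.resize(f2['frame'][150:250,185:285],(500,500),interpolation=cv2.INTER_CUBIC)[:,:,::-1])
E
```

```text
[578.1 -56.3 171.7] [-89.6 -35.3 -13.8] [ 8.7 -7.7  3. ] 0.1742362721324782
red 4815 [ -9.5 -27.   -0.2] [-43.  -28.6  -7.6  34.  -25.2   7.1] [ 1. -0.  0.]
brass 1293 [-48.8 -30.7  -0.7] [-51.5 -34.8 -17.8 -45.6 -19.9  16.5] [-0. -0.  1.]
stem 264 [-106.   -24.4   -0.6] [-120.4  -25.    -7.9  -92.2  -23.2    7.9] [0.8 0.  0.6]
mouth [-18.5 -19.4  -4. ] [ 5.1 18.2  3.9]
rows 4 [np.float64(-0.0), np.float64(0.0001), np.float64(-0.0001), np.float64(-0.09), np.float64(-0.0), np.float64(0.09)] maxshift 0.00010986312760267716
via [[578. -56. 172.]
 [578. -56. 171.]
 [578. -57. 171.]
 [578. -57. 171.]] end [578.2 -56.7 171.3] err [ 0.1 -0.   0.1]
rod origin in tube [-0.1  0.3  0. ] tip [   0.5    0.3 -100. ] rod-axis angle 0.3410385475675611
```

View pics/cr12.png

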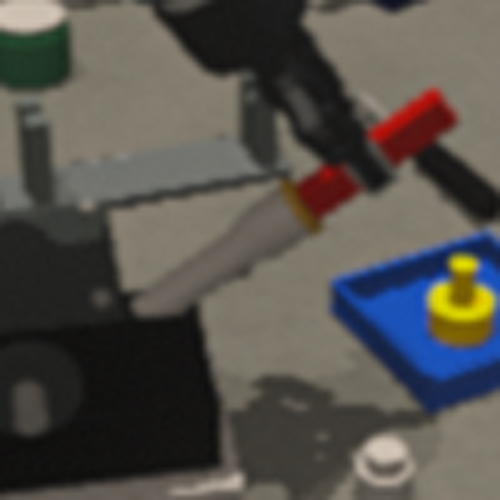

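View pics/w12.png

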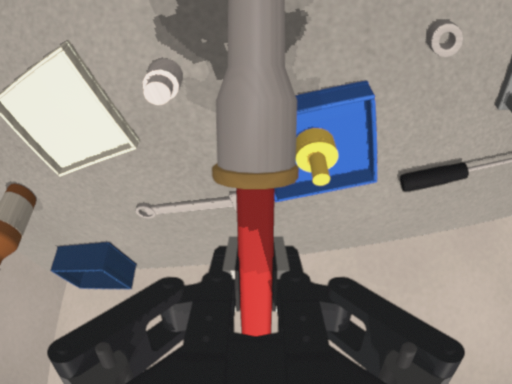

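The collar is flush on the mouth at (255,175) in the wrist view; the computed rod origin is at s = 0.0 mm with 12 N of push. I'm pulling straight out.

>>> {"api": "send_rows", "payload": {
  "series": [
    [0.005,0,0,0,0,0],
    [0.01,0,0,0,0,0],
    [0.012,0,0,0,0,0],
    [0.012,0,0,0,0,0],
    [0.015,0,0,0,0,0],
    [0.015,0,0,0,0,0],
    [0.015,0,0,0,0,0],
    [0.015,0,0,0,0,0]
  ]
}}

```text
clock: 18.6
eef_pos: [653.6, -75.3, 225.6]
tcp_rot: [-1.566, -0.61, -0.241]
contact_force: [0.2, 0.0, -1.6]
opening: 0.17
```

>>> {"api": "send_rows", "payload": {
  "series": [
    [0.015,0,0,0,0,0],
    [0.015,0,0,0,0,0],
    [0.015,0,0,0,0,0],
    [0,0,0,0,0,0],
    [0,0,0,0,0,0]
  ]
}}

```text
clock: 19.1
eef_pos: [688.7, -84.0, 250.7]
tcp_rot: [-1.566, -0.61, -0.241]
contact_force: [-0.1, 0.3, -1.3]
opening: 0.17
```

```bash
python3 chk.py w13 150 4; python3 - <<'E'
from h import *
np.set_printoptions(precision=1,suppress=True)
f=pickle.load(open('side.pkl','rb'));f3=pickle.load(open('scene.pkl','rb'))
M,s=cur()
tray=np.array([546.5,-275.5]);
for psid in (-13.8,-27,-40):
    Rg=axis(np.radians(psid),0);tip=np.array([-151.5,-16,0])
    p=np.r_[tray,125]-Rg@tip
    print(psid,p);screw(M,T(p,Rg),10)
E
```

```text
[688.2 -83.9 250.3] [-89.7 -34.9 -13.8] [-0.4  0.1 -1.2] 0.17159397641885057
red 4842 [ -9.1 -27.1  -0.1] [-42.5 -28.7  -7.5  34.7 -25.2   7.2] [ 1. -0. -0.]
brass 2064 [-49.3 -26.4  -0.3] [-51.1 -34.7 -17.3 -45.3  -4.9  16.7] [-0.  0.  1.]
stem 2960 [-88.2 -18.3  -0.4] [-121.6  -20.4   -4.2  -55.7  -15.1    3.4] [ 1. -0.  0.]
rows 4 [np.float64(0.0029), np.float64(-0.0001), np.float64(0.0001), np.float64(-0.07), np.float64(-0.0), np.float64(-0.03)] maxshift 0.002938924481191037
via [[691. -84. 252.]
 [693. -85. 254.]
 [695. -85. 256.]
 [697. -86. 257.]] end [697.3 -85.7 257.3] err [-0.2  0.2  0. ]
rod origin in tube [  0.1  -0.3 138.3] tip [-0.1 -0.2 38.3] rod-axis angle 0.11781565797173417
-13.8 [ 693.6 -311.6  109. ]
rows 10 [np.float64(0.001), np.float64(0.0155), np.float64(-0.022), np.float64(-0.03), np.float64(0.01), np.float64(3.49)] maxshift 0.022027337612759122
via [[ 692. -108.  238.]
 [ 699. -154.  212.]
 [ 702. -200.  184.]
 [ 701. -245.  155.]
 [ 697. -290.  124.]] end [ 693.7 -311.4  108.9] err [ 0.1  0.2 -0.1]
-27 [ 681.5 -344.3  109. ]
rows 10 [np.float64(0.0032), np.float64(0.0159), np.float64(-0.0252), np.float64(-0.43), np.float64(1.29), np.float64(3.47)] maxshift 0.02516198735589397
via [[ 694. -111.  239.]
 [ 701. -165.  214.]
 [ 702. -218.  186.]
 [ 698. -270.  156.]
 [ 688. -320.  125.]] end [ 681.  -344.5  109.3] err [-0.5 -0.3  0.3]
-40 [ 662.6 -372.9  109. ]
rows 10 [np.float64(0.0053), np.float64(0.0163), np.float64(-0.0281), np.float64(-0.82), np.float64(2.54), np.float64(3.42)] maxshift 0.028102842387015936
via [[ 695. -114.  240.]
 [ 702. -175.  216.]
 [ 701. -235.  188.]
 [ 692. -292.  157.]
 [ 675. -347.  125.]] end [ 662.6 -372.8  108.8] err [ 0.   0.1 -0.2]
```

The rod is out, with its tip 38 mm beyond the mouth. I'm going level over the tray, keeping the yaw.

>>> {"api": "send_rows", "payload": {
  "series": [
    [0.001,0.0155,-0.022,0,0,3.5],
    [0.001,0.0155,-0.022,0,0,3.5],
    [0.001,0.0155,-0.022,0,0,3.5],
    [0.001,0.0155,-0.022,0,0,3.5],
    [0.001,0.0155,-0.022,0,0,3.5],
    [0.001,0.0155,-0.022,0,0,3.5],
    [0.001,0.0155,-0.022,0,0,3.5],
    [0.001,0.0155,-0.022,0,0,3.5]
  ]
}}

```text
clock: 19.95
eef_pos: [700.2, -268.1, 139.3]
tcp_rot: [-1.567, -0.118, -0.239]
contact_force: [0.2, -0.3, -1.0]
opening: 0.172
```

>>> {"api": "send_rows", "payload": {
  "series": [
    [0.001,0.0155,-0.022,0,0,3.5],
    [0.001,0.0155,-0.022,0,0,3.4],
    [0,0,0,0,0,0],
    [0,0,0,0,0,0],
    [0,0,0,0,0,0]
  ]
}}

```text
clock: 20.45
eef_pos: [695.3, -310.4, 109.9]
tcp_rot: [-1.566, -0.002, -0.238]
contact_force: [-0.6, 0.4, -1.2]
opening: 0.172
```

```bash
python3 - <<'E'
from h import *
np.set_printoptions(precision=1,suppress=True)
f=snap('wrist','w14');f2=snap('side','s14');f3=snap('scene','c14');M,s=cur()
print(s['clock'],s['eef_pos'],np.degrees(s['tcp_rot']),s['contact_force'],s['opening'],abs(s['qvel']).max())
P=wcloud(f);tq=(P-M[:3,3])@M[:3,:3]
m=(f['depth']>0)&(tq[...,0]<-55)&(abs(tq[...,2])<8)&(abs(tq[...,1]+17)<10)&(tq[...,0]>-170);print('stem z',np.percentile(P[m],[1,50,99],axis=0), np.round(cv2.fitLine(P[m].astype(np.float32),cv2.DIST_HUBER,0,.01,.01).ravel(),3))
for n,g in (('s',f2),('c',f3)):
    P=cloud(g);q=(P-M[:3,3])@M[:3,:3];m=(g['depth']>0)&(q[...,0]<-60)&(abs(q[...,2])<15)&(abs(q[...,1]+16)<15)&(q[...,0]>-180);print(n,m.sum(),P[m][np.argmin(q[m][:,0])] if m.any() else 0)
tip=M[:3,3]+M[:3,:3]@[-151.5,-16,0];print('tip',tip,'px side',proj(f2,tip),'scene',proj(f3,tip))
E
```

```text
20.6 [ 695.7 -310.5  110.7] [-89.8  -0.2 -13.6] [ 0.  -0.  -1.4] 0.17351392679048167 0.004224097953073441
stem z [[ 576.3 -300.4  124.3]
 [ 609.7 -290.1  127.7]
 [ 641.6 -279.5  129.7]] [   1.    -0.2    0.   609.2 -290.1  127.9]
s 108 [ 548.7 -276.2  125.5]
c 86 [ 551.1 -274.5  127.2]
tip [ 548.4 -274.9  126.3] px side (np.float64(287.6391045797923), np.float64(244.47699169996568)) scene (np.float64(162.99213970615415), np.float64(189.3921192117847))
```

View pics/s14.png

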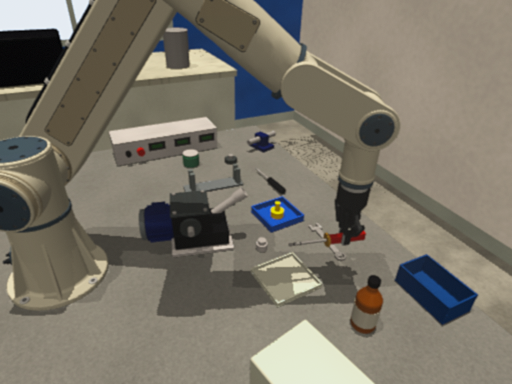

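View pics/c14.png

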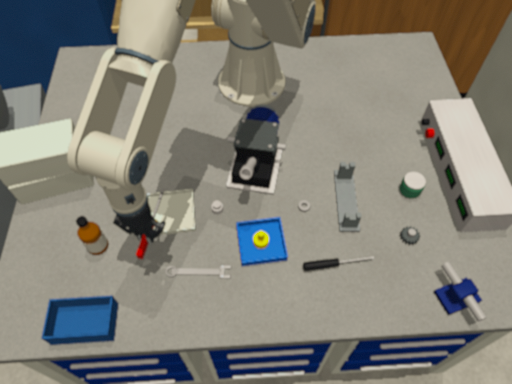

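The side view shows the rod level, with its tip at (290,244) above the tray's middle. The cap is upright in the dish at (278,211), and the bench items are where they were. The tip is at (548,-275,126) mm against a tray centre of (547,-276), and the arm is still. Handing in.

```bash
python3 -c "
from rig import r
print(r.sign_off())"
```

```text
the job is handed in; nothing more can be done
None
```

I ran the whole sequence and handed the job in at about 20.6 s of the 66 s allowed. The sign-off gives no verdict.

- **Cap:** I pulled it off along the tube's axis, lowered it until it touched the dish floor (about 4 N) and let go. It stood upright in the dish in the last pictures.
- **Rod in and out:** I gripped the rod by its handle and pushed it down the tube until the collar stopped against the mouth. The push was about 12 N, and I measured the rod's origin within about 0.5 mm of the mouth and its axis about 0.3° off the tube's. I then pulled it straight out until the tip was 38 mm clear of the mouth.
- **Final hold:** the rod is level to about 0.2°, with its tip at (548, -275, 126) mm. That is within about 2 mm of the measured tray centre. Wrist force was about 1.4 N, roughly the rod's weight, and joint speeds were about 0.004 rad/s.
- **Other things on the bench:** none looked moved in the last scene picture. I compared it by eye with the first picture, not by measuring.

None of the last checks failed. The cameras and the arm's own reading disagreed by only 1–3 mm on where the tip is.

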